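Pack the sharpening kit and the soldering kit

TASK

Make up the two kits in their fitted foam trays: the oil stone, the graver and the oil dropper bottle belong in the sharpening tray (long wide pocket, graver-shaped pocket, small round well), the flux pot and the tweezers in the soldering tray (large round well, long narrow pocket). Each thing must sit fully down in the cut-out made for it, the graver with its handle in the wide end, the bottle and the pot standing upright; never tip the bottle over. Leave the hammer, the caliper and the little white bowl where they lie.

Things in the scene. Friction and masses are not known exactly. Their poses are not given: they have to be found in the camera images.
- oil_stone: dark grey sharpening stone, a plain bar 38 (x) x 125 (y) x 21 (z) mm, 0.32 kg. Origin: centre of the underside, y along its length. Its pocket is as good either way round.
- graver: engraver's tool lying flat, 21 x 112 x 21 mm: turned brown wooden handle at the +y end (y = +21 to +55 mm, 20 mm wide, 21 mm high), thin steel blade (4 mm wide, up to 12 mm high) from y = +15 to the tip at y = -51 mm. Origin: centre of the whole outline, at the underside. Grip it across x on the handle, about y = +36 mm.
- tweezers: bright steel tweezers lying flat, 13 (x) x 128 (y) x 9 (z) mm. Origin: centre of the underside, y along their length. May be gripped across x at mid length; their pocket is as good either way round.
- dropper: small brown glass oil bottle with black rubber dropper top, standing, 33 mm diameter, 102 mm high (straight body up to 60 mm, then shoulder and dropper). Origin: centre of the underside, z up. Grip its body at about 40 mm height.
- flux_pot: short round pot with screwed-on lid, standing, 58 mm diameter, 50 mm high. Origin: centre of the underside, z up. Grip it at about 32 mm height.
- sharpening_tray: fixed wood-framed foam tray 131 (x) x 217 (y) mm; foam top 12, frame 13, pocket floors 4 mm above worktop. Origin: centre of underside. Cut-outs in its frame, mm: stone 54x137, centre (-24.5, 27), long in y. Graver, seated origin at (33, 27), its +y along tray +y: handle end 37 wide, y 40 to 89, blade slot 18 wide, y -35 to 40. Dropper: round well, 47 dia, at (0, -72); fill last (tall).
- soldering_tray: fixed wood-framed foam tray 131 (x) x 166 (y) mm; foam top 12, frame 13 mm above worktop. Origin: centre of underside. Cut-outs in its frame, mm: flux pot, round well, 72 dia, at (-15.5, -34), floor at 4; tweezers 27x140, centre (39, 0), long in y, shallow: floor at 8; best filled before the pot. A small blue box (26x46, top at 18) is already packed, fixed, at (-16.5, 41).
- hammer: bystander: small hammer with wooden handle, 69 x 218 x 25 mm, lying front left; leave it. Origin: centre of the underside, y along its length.
- caliper: bystander: steel caliper, 62 x 200 x 12 mm, lying front right; leave it. Origin: centre of the underside, y along its length.
- white_bowl: bystander: small empty white bowl, 68 mm diameter, 20 mm high, behind the trays; leave it. Origin: centre of the underside.
Mind the look-alikes: they are no part of the job. What is meant by the flux_pot is not orange, and is the smaller of those in its own colour.

How it is judged:
By the outcome, as a careful person would: the job done as asked, in the order asked, and still so for the second after the job is handed in, with the robot touching nothing.
It also fails if it takes over 128 s, if anything falls off the work surface, if the arm or the gripper's body presses on something with over 40 N, if the wrist force passes 120 N, or if a joint passes its speed limit or range.

ROBOT

A 6-joint arm with a two-finger parallel gripper is mounted at the origin on a cart in front of the work surface, level with it; the furniture and walls round the work are solid. World frame = base frame: x ahead of the robot, y to its left, z up, the work surface at z = 0. Lengths are in mm, angles in rad, forces in N, time in s.
With the tool pointing down it reaches from about 275 to 750 mm from the base axis. Payload 10.2 kg.
Tool frame: the origin (TCP) lies at the centre of the arm's flange, where the gripper is bolted on; the fingertips stand 173 mm ahead of it and the grasp point (between the pads) lies 155 mm ahead of it; z points along the fingers, y is the line along which they close (so a half turn about z gives the same grasp; the last joint's range is limited). The gripper opens to 85 mm and grips with 20 to 120 N. Pads are 22 mm wide; open, the fingers measure 114 mm over their backs; the gripper's body (76 mm by 85 mm) begins 54 mm behind the grasp point. The pads swing forward as they close: fully open they stand 13 mm farther back than shut.
Start: joints at [0.963, 0.313, 1.498, -0, 1.331, -0.223], TCP at [197.085, 486.611, 404.694] pointing down, gripper open.
Joint ranges: [-2.94, 2.94], [-0.97, 2.17], [0.19, 2.56], [-1.23, 4.37], [0.02, 3.11], [-2.88, 2.88]. Speed limits (rad/s): [2.39, 2.39, 3.01, 3.14, 3.14, 3.14].

INTERFACE

Orientations are given as a unit quaternion [x, y, z, w].
In Python, from station import get_state, get_image, camera_model, finish_job gives the robot as it stands. The module is installed in compiled form; this text tells all that it offers.
- The arm moves only by the tool apply_moves, never from a script. Its arguments are lists of equal length, an entry for each row: "travel": the shift along the tool's x, y, z in a scale on which 1.0 is 750 mm, a list of three; "roll": the turn about the tool's z in a scale on which 1.0 is 4 rad; "claw": the opening, from 0 (shut) to 1 (fully open). In form: {"travel": [[tx, ty, tz], ...], "roll": [roll, ...], "claw": [claw, ...]}. A call has 1 to 12 rows; each row is the pose to reach, as a shift and turn from the pose commanded when the call began, along the tool's axes at that moment; what a row does not reach only later rows make up. A row lasts 1/8 s, in which the tool goes at most 62.5 mm and 10.7 degrees, less where a joint would pass 70% of its speed; a pose out of reach is approached as far as the arm can. Shift and turn numbers lie between -1 and 1, and a call with a number outside is refused. A call with a gripper value outside its range is refused whole. The fingers move at their own pace and stop on an object; the grip force is fixed at half the most. Time passes only in rows, so rows that repeat a pose let the fingers close. It gives the time, the measured TCP pose, the force, the opening and the grip force at its end, in the units of the state.
- get_state(): the state, without advancing time (a new reading comes with each control period).
- get_image(name): name is "side" or "top" or "wrist"; returns the picture (480x640x3 uint8, red, green, blue); there is no depth.
- camera_model(name): a dict with "camera_matrix" (3x3 intrinsics, pixels), "pose" (4x4, takes a point from camera to world coordinates). Camera axes: x right, y down, z forward; pixel columns grow to the right and rows downward; lengths in mm; the calibration is good to about 2 mm. The wrist camera is an equidistant fisheye: a pixel r from the principal point sees the ray r / f radians off the axis. A picture is of the moment at which its call begins: read the wrist's pose just before it. camera_model takes no time and is no camera call; for the wrist camera it gives the pose at the moment of the call.
- finish_job(): hands the job in; it is judged then, once.
The state is a dict: "time_s": time; "joints": joint angles; "joint_velocities": joint speeds; "effort": joint torques, N m; "ee_pos": TCP position; "tool_rot": TCP orientation; "ft_force": force on the tool from outside, world axes, zero at the start; "wrist_torque": the same for the moment, N m; "grip_width": finger opening in mm; "grasp_force": force on a finger pad.
Only numpy, scipy, OpenCV 4.12 (cv2) and the standard library are available. Lean on these libraries where they do the work, as an engineer would, in place of code of your own. Each camera call takes 0.05 s, during which the arm holds its last target. There are 200 camera calls.

## Working session

There is one attempt and no reset: what is moved stays moved. The work goes in short steps, Python scripts to look and compute and a tool call to move; the robot and the scene stay as the last step left them, time stands still between calls to the robot, and variables do not carry over. Pictures are saved under pics/ and viewed, at most 14 in all, crops included, and the job is handed in when it is done.

Besides the shell and the picture viewer there is one more tool, called after "Request:" as a command line: name --pt "numbers of a row" for each row, then --argument value for the rest. apply_moves: Moves the arm, as the interface text tells. Its arguments: {"type":"object","properties":{"travel":{"type":"array","items":{"type":"array","items":{"type":"number"}}},"roll":{"type":"array","items":{"type":"number"}},"claw":{"type":"array","items":{"type":"number"}}},"required":["travel","roll","claw"]}

```bash
mkdir -p pics
cat > h.py <<'E'
import numpy as np, cv2
from station import *
def snap(n,f):
    im=get_image(n); cv2.imwrite(f'pics/{f}.png',im[:,:,::-1]); return im
def px2w(n,pts,z):
    m=camera_model(n);K=np.array(m['camera_matrix']);T=np.array(m['pose']);out=[]
    for (u,v),zz in zip(pts,np.broadcast_to(z,len(pts))):
        a=np.array([(u-K[0,2])/K[0,0],(v-K[1,2])/K[1,1]])
        if n=='wrist':
            r=np.hypot(*a); d=np.r_[a/max(r,1e-9)*np.sin(r),np.cos(r)]
        else: d=np.r_[a,1]
        d=T[:3,:3]@d; o=T[:3,3]; out.append(o+d*(zz-o[2])/d[2])
    return np.array(out)
def w2px(n,P):
    m=camera_model(n);K=np.array(m['camera_matrix']);T=np.array(m['pose'])
    p=(np.array(P)-T[:3,3])@T[:3,:3]
    if n=='wrist':
        r=np.hypot(p[:,0],p[:,1]);th=np.arctan2(r,p[:,2]);a=p[:,:2]/np.maximum(r,1e-9)[:,None]*th[:,None]
    else: a=p[:,:2]/p[:,2:]
    return a*[K[0,0],K[1,1]]+K[:2,2]
E
python3 - <<'E'
from h import *
snap('top','top0');snap('side','side0')
for n in('top','side','wrist'):
    m=camera_model(n);print(n,np.round(m['camera_matrix'],1).tolist(),np.round(m['pose'],3).tolist())
s=get_state();print(s['ee_pos'],s['tool_rot'],s['time_s'],s['grip_width'])
E
```

```text
top [[551.8, 0.0, 323.9], [0.0, 551.8, 243.6], [0.0, 0.0, 1.0]] [[0.024, -0.98, 0.197, 175.024], [-1.0, -0.024, -0.002, 142.369], [0.007, -0.197, -0.98, 1449.609], [0.0, 0.0, 0.0, 1.0]]
side [[551.6, 0.0, 313.0], [0.0, 551.6, 240.2], [0.0, 0.0, 1.0]] [[-0.608, 0.565, -0.558, 1263.824], [0.794, 0.416, -0.443, 756.813], [-0.018, -0.713, -0.701, 1051.101], [0.0, 0.0, 0.0, 1.0]]
wrist [[371.6, 0.0, 317.2], [0.0, 371.6, 236.5], [0.0, 0.0, 1.0]] [[0.375, 0.894, 0.244, 135.483], [0.927, -0.362, -0.1, 511.482], [-0.001, 0.264, -0.965, 372.928], [0.0, 0.0, 0.0, 1.0]]
[197.07249188 486.57969326 404.21165556] [ 1.91227315e-01  9.81545615e-01 -5.19572002e-04 -2.23714053e-04] 0.1 85.49508397158435
```

View pics/top0.png

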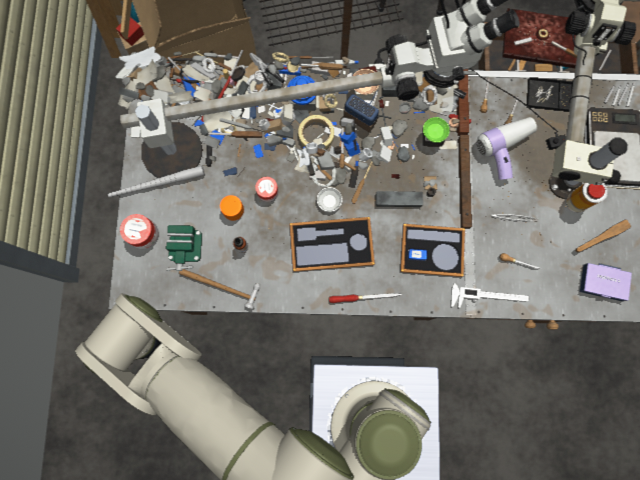

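View pics/side0.png

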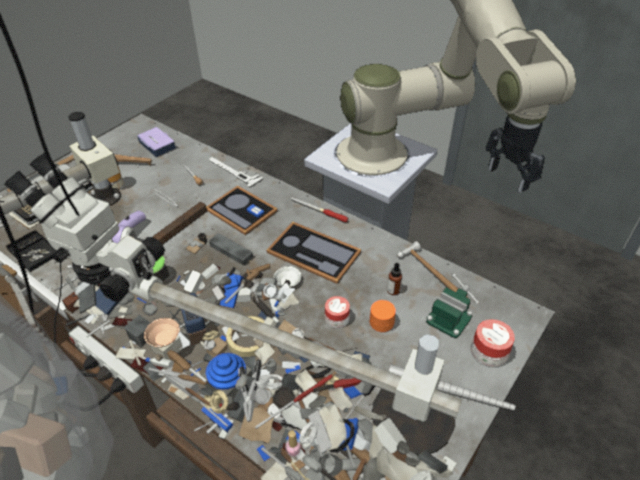

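Top picture: small red pot (266,187), the larger red one (138,230), an orange pot (231,206), dropper (239,243), stone (400,198), tweezers (514,217), graver (519,262), sharpening tray (332,245), soldering tray (433,250). I'll enlarge the work area.

Run:
```python
from h import *
ims=[get_image('top').astype(float) for _ in range(4)]
im=np.mean(ims,0).astype(np.uint8)[:,:,::-1]
c=lambda u,v,w,h,s:cv2.resize(im[v:v+h,u:u+w],None,fx=s,fy=s,interpolation=cv2.INTER_CUBIC)
cv2.imwrite('pics/a.png',c(365,175,190,120,4.2));cv2.imwrite('pics/b.png',c(215,165,165,120,4.8))
```

```text
(no output)
```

View pics/a.png

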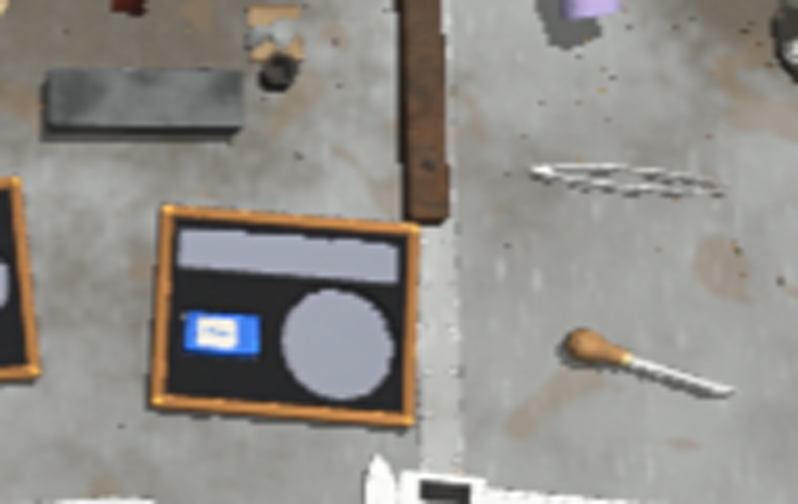

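View pics/b.png

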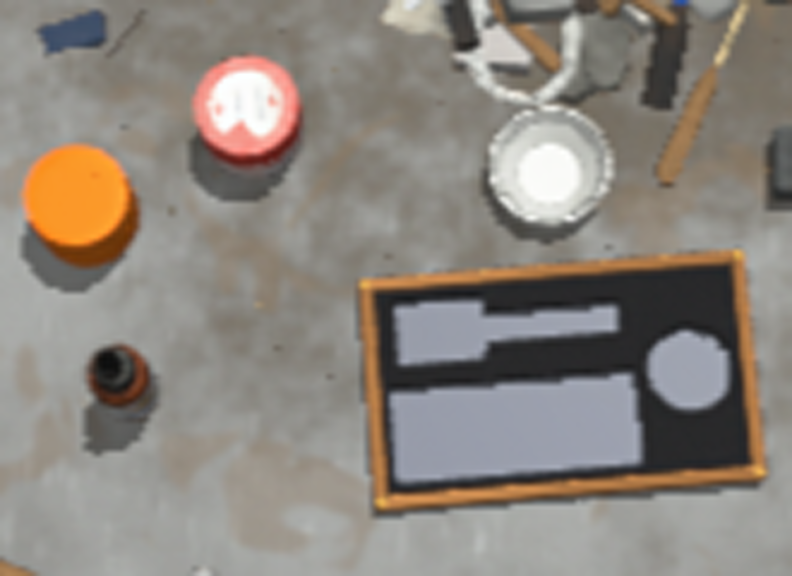

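Crop a shows the soldering tray (corners (162,208), (417,227), (413,424), (153,404)), the stone top (50–242, 69–128), the tweezers (532,171)–(722,189) and the graver (565,345)–(733,392). Crop b shows the sharpening tray (corners (365,284), (740,255), (762,472), (380,505)), the pot lid centred at (247,107) and the dropper top at (110,366).

```bash
cat >> h.py <<'E'
def rigid(local,world):
    l=np.array(local,float);w=world[:,:2];lc=l-l.mean(0);wc=w-w.mean(0)
    U,S,V=np.linalg.svd(lc.T@wc);R=(V.T@np.diag([1,np.linalg.det(V.T@U.T)])@U.T)
    t=w.mean(0)-R@l.mean(0);return R,t,np.abs(w-(l@R.T+t)).max()
def pose():
    s=get_state();q=s['tool_rot'];p=s['ee_pos'];x,y,z,w=q
    ex=np.array([1-2*(y*y+z*z),2*(x*y+z*w)]);ey=np.array([2*(x*y-z*w),1-2*(x*x+z*z)])
    return s,p,ex,ey
def go(x,y,tipz,phi):
    """shift/roll to bring fingertips' height (173 ahead) to tipz at x,y, closing line at phi deg"""
    s,p,ex,ey=pose();d=np.array([x,y])-p[:2];cur=np.degrees(np.arctan2(ey[1],ey[0]))
    dr=(cur-phi+90)%180-90
    print('travel',np.round([d@ex/np.hypot(*ex),d@ey/np.hypot(*ey),p[2]-173-tipz],1),'roll %.3f (alt %.3f)'%(np.radians(dr),np.radians(dr-180*np.sign(dr))),'j6 %.2f'%s['joints'][5],'tipz %.1f t %.1f grip %.1f/%.1f'%(p[2]-173,s['time_s'],s['grip_width'],s['grasp_force']))
E
python3 - <<'E'
from h import *
A=lambda P:[(365+(x+.5)/4.2-.5,175+(y+.5)/4.2-.5) for x,y in P]
B=lambda P:[(215+(x+.5)/4.8-.5,165+(y+.5)/4.8-.5) for x,y in P]
def tray(P,h,name,cuts):
    R,t,e=rigid([(65.5,h),(65.5,-h),(-65.5,-h),(-65.5,h)],px2w('top',P,13))
    print(name,np.round(t,1),'yaw %.1f'%np.degrees(np.arctan2(R[1,0],R[0,0])),'res %.1f'%e)
    for k,v in cuts.items(): print('  ',k,np.round(R@np.array(v)+t,1))
tray(B([(363,282),(742,252),(764,474),(379,508)]),108.5,'sharp',dict(stone=(-24.5,27),graver=(33,27),grav_handle=(33,63),drop=(0,-72)))
tray(A([(161,205),(419,226),(415,426),(152,406)]),83,'sold',dict(pot=(-15.5,-34),tw=(39,0)))
# wells check
print('well px',px2w('top',B([(689,370)]),8).round(1),px2w('top',A([(338,344)]),8).round(1))
print('stone',px2w('top',A([(48,68),(242,70),(241,129),(49,129)]),21).round(1))
print('tweez',px2w('top',A([(532,171),(722,189),(627,181)]),5).round(1))
print('grav',px2w('top',A([(563,346),(733,391),(597,350),(630,360)]),[10,4,10,10]).round(1))
print('pot',px2w('top',B([(247,107),(195,107),(300,107)]),50).round(1),'drop',px2w('top',B([(110,366),(119,376)]),[102,60]).round(1))
E
```

```text
sharp [465.4 117.9] yaw 6.2 res 3.0
   stone [438.1 142.1]
   graver [495.3 148.3]
   grav_handle [491.4 184.1]
   drop [473.2  46.3]
sold [ 455.2 -150.8] yaw -3.0 res 1.3
   pot [ 438. -184.]
   tw [ 494.2 -152.8]
well px [[472.7  47.5   8. ]] [[ 438.2 -184.     8. ]]
stone [[ 611.2    1.7   21. ]
 [ 613.  -122.9   21. ]
 [ 573.8 -121.8   21. ]
 [ 570.7    0.8   21. ]]
tweez [[ 555.1 -312.     5. ]
 [ 546.2 -434.1    5. ]
 [ 550.  -373.     5. ]]
grav [[ 440.1 -325.9   10. ]
 [ 415.  -434.5    4. ]
 [ 438.1 -347.4   10. ]
 [ 432.2 -368.    10. ]]
pot [[605.6 295.   50. ]
 [604.9 323.6  50. ]
 [606.3 265.9  50. ]] drop [[447.9 354.2 102. ]
 [451.1 355.7  60. ]]
```

Run:
```python
from h import *
go(592,-60.5,70,1.1)
```

```text
travel [-571.4 -358.9  161.5] roll 1.167 (alt -1.975) j6 -0.22 tipz 231.5 t 0.3 grip 85.2/0.0
```

The manual's scale: shifts go in shares of 750 mm and turns go in shares of 4 rad. Converting my numbers, -571.4 mm is -0.7619, -358.9 mm is -0.4785, 1.167 rad is 0.2918.

Request:
apply_moves --pt "-0.7619 -0.4785 0.08" --pt "-0.7619 -0.4785 0.08" --pt "-0.7619 -0.4785 0.08" --pt "-0.7619 -0.4785 0.08" --pt "-0.7619 -0.4785 0.08" --pt "-0.7619 -0.4785 0.08" --pt "-0.7619 -0.4785 0.08" --pt "-0.7619 -0.4785 0.08" --pt "-0.7619 -0.4785 0.08" --pt "-0.7619 -0.4785 0.08" --pt "-0.7619 -0.4785 0.2153" --pt "-0.7619 -0.4785 0.2153" --roll '[0.2918,0.2918,0.2918,0.2918,0.2918,0.2918,0.2918,0.2918,0.2918,0.2918,0.2918,0.2918]' --claw '[0.6,0.6,0.6,0.6,0.6,0.6,0.6,0.6,0.6,0.6,0.6,0.6]'

```text
time_s: 1.8
ee_pos: [592.3, -61.8, 241.4]
tool_rot: [0.701, 0.713, 0.0, 0.0]
ft_force: [0.2, -0.2, -0.5]
grip_width: 51.2
grasp_force: 0.0
```

Run:
```python
from h import *
go(592,-60.5,20,1.1)
w=snap('wrist','w1');s=snap('side','s1')
p=get_state()['ee_pos']
print(p, w2px('side',[[p[0],p[1],z] for z in(p[2]-173,p[2]-155,p[2])]).round(0), w2px('wrist',[[592,-60.5,21],[p[0],p[1],p[2]-173]]).round(0))
a=cv2.resize(s[150:300,140:340],None,fx=2.2,fy=2.2,interpolation=2);b=cv2.resize(w,(400,300))
c=np.zeros((a.shape[0],a.shape[1]+345,3),np.uint8);c[:,:a.shape[1]]=a;c[:258,a.shape[1]:]=cv2.resize(w,(345,258))
cv2.imwrite('pics/c1.png',c[:,:,::-1])
```

```text
travel [ 1.3 -0.3 48.4] roll -0.001 (alt 3.140) j6 -0.32 tipz 68.4 t 1.8 grip 51.2/0.0
[591.42920421 -62.00606602 237.55931762] [[227. 233.]
 [226. 228.]
 [217. 181.]] [[322. 264.]
 [320. 302.]]
```

View pics/c1.png

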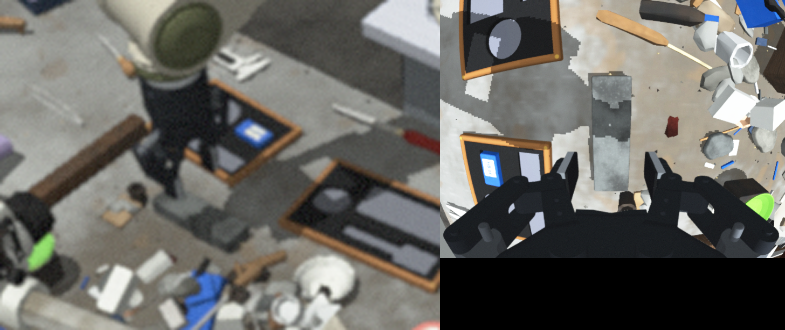

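The stone lies centred between the open fingers, with the fingertips at about (256,284) and (386,284) in full-resolution wrist pixels. From those I'll work out the real fingertip depth.

Run:
```python
from h import *
s,p,ex,ey=pose();print(p[2])
for d in(160,165,170,175,180,190):
    print(d,w2px('wrist',[[*(p[:2]+ey*a+ex*b),p[2]-d] for a in(-25.6,25.6) for b in(-11,11)]).round(0).tolist())
w=cv2.imread('pics/w1.png')[230:430,160:500];cv2.imwrite('pics/w1c.png',cv2.resize(w,None,fx=2.2,fy=2.2))
go(592,-60.5,8,1.1)
```

```text
237.5593176191358
160 [[257.0, 339.0], [253.0, 289.0], [384.0, 339.0], [388.0, 289.0]]
165 [[259.0, 333.0], [255.0, 284.0], [382.0, 333.0], [386.0, 284.0]]
170 [[260.0, 327.0], [257.0, 279.0], [380.0, 327.0], [384.0, 280.0]]
175 [[262.0, 322.0], [259.0, 275.0], [379.0, 322.0], [382.0, 275.0]]
180 [[264.0, 316.0], [261.0, 271.0], [377.0, 317.0], [380.0, 271.0]]
190 [[267.0, 307.0], [264.0, 263.0], [374.0, 307.0], [377.0, 264.0]]
travel [ 1.5  0.6 56.6] roll -0.002 (alt 3.139) j6 -0.32 tipz 64.6 t 1.9 grip 51.1/0.0
```

View pics/w1c.png

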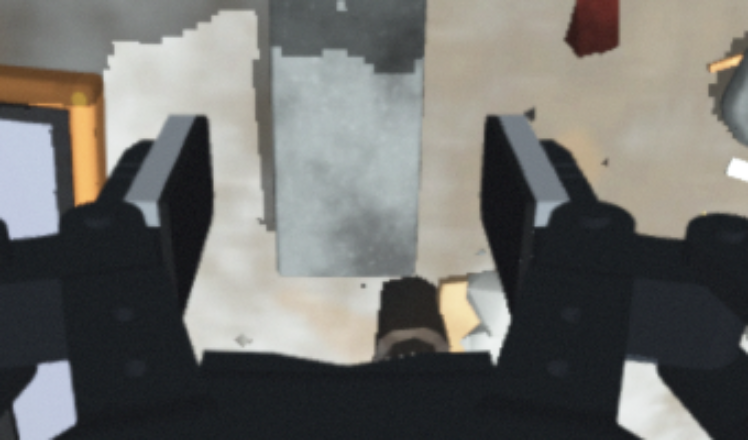

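Run:
```python
from h import *
print(px2w('wrist',[(286,355),(349,354),(282,137),(354,139)],[21]*4).round(1))
```

```text
[[ 572.3 -118.2   21. ]
 [ 609.3 -116.6   21. ]
 [ 571.2    5.2   21. ]
 [ 606.8    4.8   21. ]]
```

In the tool's units: 60 mm is 0.08, 40 mm is 0.0533.

Request:
apply_moves --pt "0.002 0.0007 0.0533" --pt "0.002 0.0007 0.08" --pt "0.002 0.0007 0.08" --pt "0.002 0.0007 0.08" --roll '[0,0,0,0]' --claw '[0.6,0.6,0.6,0.6]'

```text
time_s: 2.4
ee_pos: [592.9, -58.8, 185.3]
tool_rot: [0.7, 0.714, 0.001, 0.001]
ft_force: [-0.6, -0.4, 0.0]
grip_width: 51.4
grasp_force: 0.0
```

Request:
apply_moves --pt "0 0 0" --pt "0 0 0" --pt "0 0 0" --pt "0 0 0" --pt "0 0 0" --pt "0 0 0" --roll '[0,0,0,0,0,0]' --claw '[0.6,0.3,0,0,0,0]'

```text
time_s: 3.15
ee_pos: [592.7, -59.0, 184.5]
tool_rot: [0.7, 0.714, 0.0, 0.001]
ft_force: [-2.3, 0.1, 6.8]
grip_width: 35.9
grasp_force: 60.8
```

In the tool's units: 7 mm is 0.0093.

Request:
apply_moves --pt "0 0 0" --pt "0 0 0" --pt "0 0 0.0093" --pt "0 0 0.0093" --pt "0 0 0.0093" --pt "0 0 0.0093" --pt "0 0 0.0093" --pt "0 0 0.0093" --pt "0 0 0.0093" --pt "0 0 0.0093" --roll '[0,0,0,0,0,0,0,0,0,0]' --claw '[0.6,0.6,0.6,0.6,0.4,0.2,0,0,0,0]'

```text
time_s: 4.4
ee_pos: [592.5, -59.0, 176.3]
tool_rot: [0.7, 0.714, 0.0, 0.0]
ft_force: [0.3, 0.7, 2.8]
grip_width: 36.7
grasp_force: 61.6
```

Run:
```python
from h import *
go(438.1,142.1,60,6.2)
```

```text
travel [ 204.  -150.6  -56.7] roll -0.089 (alt 3.052) j6 -0.31 tipz 3.3 t 4.4 grip 36.7/61.6
```

In the tool's units: 204 mm is 0.272, -150.5 mm is -0.2007, -0.089 rad is -0.0223.

Request:
apply_moves --pt "0 0 -0.076" --pt "0 0 -0.076" --pt "0.272 -0.2007 -0.076" --pt "0.272 -0.2007 -0.076" --pt "0.272 -0.2007 -0.076" --pt "0.272 -0.2007 -0.076" --pt "0.272 -0.2007 -0.076" --pt "0.272 -0.2007 -0.076" --pt "0.272 -0.2007 -0.076" --pt "0.272 -0.2007 -0.0467" --pt "0.272 -0.2007 -0.0333" --pt "0.272 -0.2007 -0.0333" --roll '[0,0,-0.0223,-0.0223,-0.0223,-0.0223,-0.0223,-0.0223,-0.0223,-0.0223,-0.0223,-0.0223]' --claw '[0,0,0,0,0,0,0,0,0,0,0,0]'

```text
time_s: 5.9
ee_pos: [438.3, 141.6, 200.7]
tool_rot: [0.668, 0.744, -0.001, -0.001]
ft_force: [0.2, -0.5, -2.6]
grip_width: 36.7
grasp_force: 62.5
```

Run:
```python
from h import *
go(438.1,142.1,8.5,6.2)
w=snap('wrist','w2')
cv2.imwrite('pics/w2.png',w[:,:,::-1])
```

```text
travel [ 0.5 -0.1 19.2] roll -0.001 (alt 3.140) j6 -0.05 tipz 27.7 t 5.9 grip 36.7/62.5
```

View pics/w2.png

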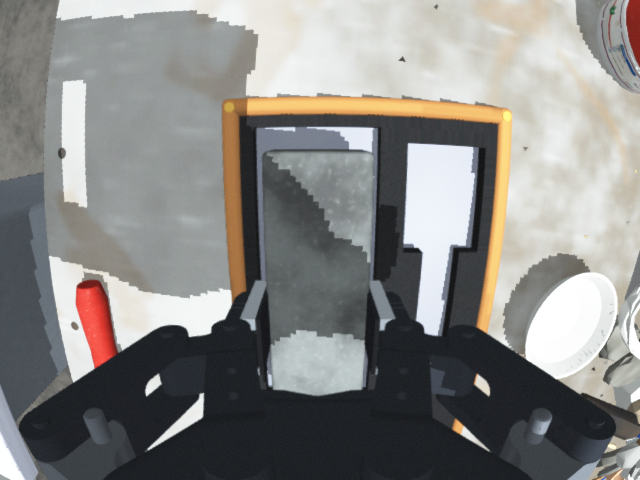

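The stone hangs over its pocket, whose visible top corners are at (256,128) and (380,128); the frame corners are at (228,106) and (507,116). I'll check the tray pose from these.

Run:
```python
from h import *
print(px2w('wrist',[(256,128),(380,128),(224,101),(512,107),(264,152),(374,152)],[12,12,13,13,46,46]).round(1))
R=np.array([[np.cos(.108),-np.sin(.108)],[np.sin(.108),np.cos(.108)]]);t=np.array([465.4,117.9])
for q in [(-51.5,95.5),(2.5,95.5),(-65.5,108.5),(65.5,108.5)]:print((R@q+t).round(1))
```

```text
[[405.3 209.5  12. ]
 [457.4 215.2  12. ]
 [390.5 220.2  13. ]
 [517.9 235.7  13. ]
 [414.3 201.3  46. ]
 [450.8 205.3  46. ]]
[403.9 207.3]
[457.6 213.1]
[388.6 218.7]
[518.8 232.8]
```

In the tool's units: -60 mm is -0.08, -30 mm is -0.04.

Request:
apply_moves --pt "0.0033 0 0.0133" --pt "0.0033 0 0.0253" --pt "0.0033 0 0.0253" --pt "0.0033 0 0.0253" --pt "0.0033 0 0.0253" --pt "0.0033 0 0.0253" --pt "0.0033 0 -0.04" --pt "0.0033 0 -0.08" --pt "0.0033 0 -0.08" --pt "0.0033 0 -0.08" --roll '[0,0,0,0,0,0,0,0,0,0]' --claw '[0,0,0,0.55,0.55,0.55,0.55,0.55,0.4,0.4]'

```text
time_s: 7.2
ee_pos: [437.7, 144.5, 261.3]
tool_rot: [0.668, 0.744, 0.0, 0.0]
ft_force: [-0.0, 0.2, -0.2]
grip_width: 34.0
grasp_force: 0.0
```

Run:
```python
from h import *
go(436.5,-345.8,60,-13)
snap('wrist','w3')
```

```text
travel [-487.3  -54.1   28.3] roll 0.335 (alt -2.807) j6 -0.04 tipz 88.3 t 7.2 grip 34.0/0.0
```

View pics/w3.png

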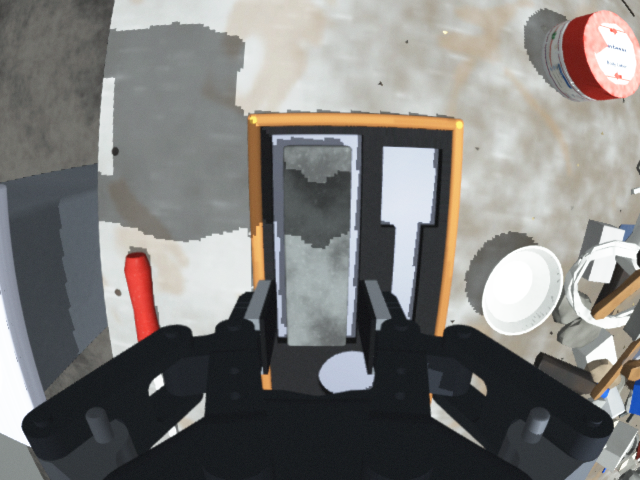

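The stone sits in its pocket with a gap all round. Next is the graver.

In the tool's units: -487.5 mm is -0.65, -54 mm is -0.072, 0.335 rad is 0.0838.

Request:
apply_moves --pt "-0.65 -0.072 0" --pt "-0.65 -0.072 0" --pt "-0.65 -0.072 0" --pt "-0.65 -0.072 0" --pt "-0.65 -0.072 0" --pt "-0.65 -0.072 0" --pt "-0.65 -0.072 0" --pt "-0.65 -0.072 0" --pt "-0.65 -0.072 0.0373" --pt "-0.65 -0.072 0.0373" --pt "-0.65 -0.072 0.0373" --roll '[0.0838,0.0838,0.0838,0.0838,0.0838,0.0838,0.0838,0.0838,0.0838,0.0838,0.0838]' --claw '[0.5,0.5,0.5,0.5,0.5,0.5,0.5,0.5,0.5,0.5,0.5]'

```text
time_s: 8.62
ee_pos: [436.9, -345.6, 233.6]
tool_rot: [0.782, 0.623, -0.0, -0.0]
ft_force: [0.1, 0.8, -0.1]
grip_width: 42.6
grasp_force: 0.0
```

Run:
```python
from h import *
go(436.5,-345.8,2,-13)
w=snap('wrist','w4')
print(w2px('wrist',[[436.5,-345.8,10],[440,-326,10],[415,-434,4]]).round(0))
```

```text
travel [-0.3 -0.4 58.6] roll 0.001 (alt -3.141) j6 -0.65 tipz 60.6 t 8.6 grip 42.6/0.0
[[316. 262.]
 [314. 226.]
 [314. 387.]]
```

View pics/w4.png

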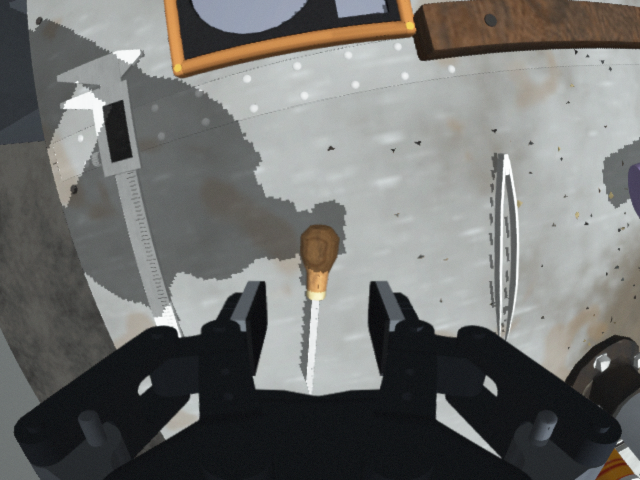

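Run:
```python
from h import *
P=px2w('wrist',[(320,224),(319.5,245),(316.5,290),(310.5,385)],[10,10,10,4]);print(P.round(1))
d=P[0]-P[3];print(np.degrees(np.arctan2(d[1],d[0]))-90,np.hypot(d[0],d[1]))
c=P[0,:2]-d[:2]/np.hypot(*d[:2])*19;print(c)
go(*c,2,np.degrees(np.arctan2(d[1],d[0]))-90)
```

```text
[[ 443.6 -325.7   10. ]
 [ 440.7 -337.    10. ]
 [ 433.2 -362.5   10. ]
 [ 413.  -432.     4. ]]
-16.03254824781152 110.56858518931342
[ 438.32780244 -343.97142211]
travel [ 1.8  0.9 59. ] roll 0.054 (alt -3.088) j6 -0.65 tipz 61.0 t 8.7 grip 42.6/0.0
```

In the tool's units: 58.5 mm is 0.078, 40 mm is 0.0533, 0.05 rad is 0.0125.

Request:
apply_moves --pt "0.002 0.0013 0.0533" --pt "0.002 0.0013 0.078" --pt "0.002 0.0013 0.078" --pt "0.002 0.0013 0.078" --pt "0.002 0.0013 0.078" --pt "0.002 0.0013 0.078" --pt "0.002 0.0013 0.078" --pt "0.002 0.0013 0.078" --pt "0.002 0.0013 0.078" --roll '[0.0125,0.0125,0.0125,0.0125,0.0125,0.0125,0.0125,0.0125,0.0125]' --claw '[0.5,0.5,0.5,0.5,0.3,0,0,0,0]'

```text
time_s: 9.8
ee_pos: [438.3, -344.9, 175.8]
tool_rot: [0.798, 0.603, 0.0, 0.001]
ft_force: [-0.1, 0.9, 7.4]
grip_width: 18.9
grasp_force: 59.2
```

Run:
```python
from h import *
go(491.6,184.5,80,6.2)
```

```text
travel [523.9 -93.4 -77.2] roll -0.385 (alt 2.757) j6 -0.60 tipz 2.8 t 9.8 grip 18.9/59.2
```

In the tool's units: 524 mm is 0.6987, -93.5 mm is -0.1247, -0.385 rad is -0.0963.

Request:
apply_moves --pt "0 0 -0.08" --pt "0 0 -0.1027" --pt "0.6987 -0.1247 -0.1027" --pt "0.6987 -0.1247 -0.1027" --pt "0.6987 -0.1247 -0.1027" --pt "0.6987 -0.1247 -0.1027" --pt "0.6987 -0.1247 -0.1027" --pt "0.6987 -0.1247 -0.1027" --pt "0.6987 -0.1247 -0.1027" --pt "0.6987 -0.1247 -0.1027" --pt "0.6987 -0.1247 -0.1027" --pt "0.6987 -0.1247 -0.1027" --roll '[0,0,-0.0963,-0.0963,-0.0963,-0.0963,-0.0963,-0.0963,-0.0963,-0.0963,-0.0963,-0.0963]' --claw '[0,0,0,0,0,0,0,0,0,0,0,0]'

```text
time_s: 11.3
ee_pos: [491.0, 186.6, 251.4]
tool_rot: [0.667, 0.745, -0.0, -0.0]
ft_force: [-1.0, -1.3, -0.7]
grip_width: 19.1
grasp_force: 58.7
```

Request:
apply_moves --pt "0 0 0.04" --pt "0 0 0.0667" --pt "0 0 0.0667" --pt "0 0 0.0667" --roll '[0,0,0,0]' --claw '[0,0,0,0]'

```text
time_s: 11.8
ee_pos: [491.7, 184.3, 202.5]
tool_rot: [0.668, 0.744, 0.0, 0.0]
ft_force: [-0.3, -0.5, 0.2]
grip_width: 18.8
grasp_force: 58.7
```

Run:
```python
from h import *
go(491.4,186,8,6.2)
w=snap('wrist','w5')
cv2.imwrite('pics/w5c.png',cv2.resize(w[60:400,180:540],None,fx=1.7,fy=1.7)[:,:,::-1])
```

```text
travel [ 1.7 -0.1 21.5] roll -0.001 (alt 3.141) j6 0.03 tipz 29.5 t 11.8 grip 18.8/58.7
```

View pics/w5c.png

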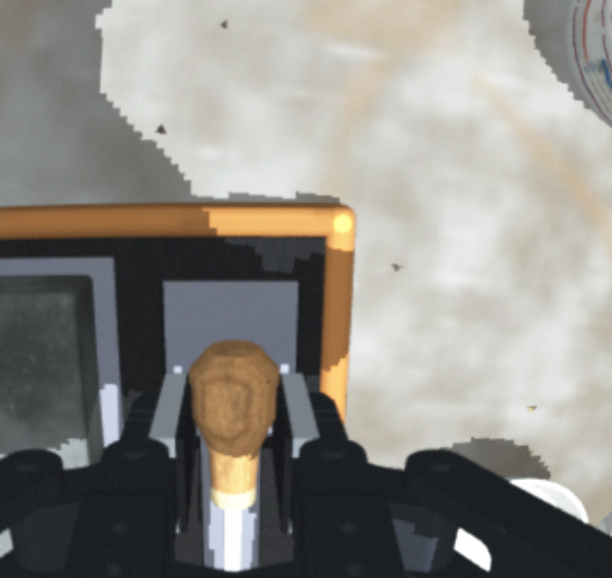

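Run:
```python
from h import *
f=lambda x,y:(180+x/1.7,60+y/1.7)
print(px2w('wrist',[f(163,281),f(299,281),f(300,372),f(235,341),f(234,400),f(233,500)],[12,12,12,37,37,37]).round(1))
```

```text
[[471.  210.6  12. ]
 [506.2 214.3  12. ]
 [510.  189.2  12. ]
 [490.4 204.7  37. ]
 [491.7 190.3  37. ]
 [494.5 162.6  37. ]]
```

In the tool's units: -60 mm is -0.08, -30 mm is -0.04.

Request:
apply_moves --pt "0.0013 -0.0011 0.0133" --pt "0.0013 -0.0011 0.0253" --pt "0.0013 -0.0011 0.0253" --pt "0.0013 -0.0011 0.0253" --pt "0.0013 -0.0011 0.0253" --pt "0.0013 -0.0011 0.0253" --pt "0.0013 -0.0011 0.0253" --pt "0.0013 -0.0011 -0.04" --pt "0.0013 -0.0011 -0.08" --pt "0.0013 -0.0011 -0.08" --pt "0.0013 -0.0011 -0.08" --roll '[0,0,0,0,0,0,0,0,0,0,0]' --claw '[0,0,0,0,0.35,0.35,0.35,0.35,0.35,0.35,0.35]'

```text
time_s: 13.22
ee_pos: [490.1, 185.8, 261.2]
tool_rot: [0.668, 0.744, -0.001, -0.0]
ft_force: [-0.7, -0.2, 0.7]
grip_width: 29.5
grasp_force: 0.0
```

Run:
```python
from h import *
go(551,-372.5,60,-4.2)
w=snap('wrist','w6')
cv2.imwrite('pics/w6c.png',cv2.resize(w[100:400,200:500],None,fx=2,fy=2)[:,:,::-1])
```

```text
travel [-5.616e+02  3.000e-01  2.820e+01] roll 0.181 (alt -2.960) j6 0.03 tipz 88.2 t 13.2 grip 29.5/0.0
```

View pics/w6c.png

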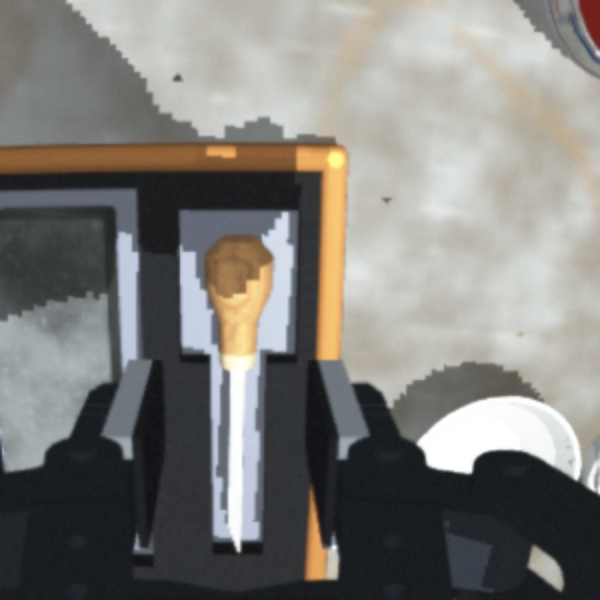

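Run:
```python
from h import *
f=lambda x,y:(200+x/2,100+y/2)
R=np.array([[np.cos(.108),-np.sin(.108)],[np.sin(.108),np.cos(.108)]]);t=np.array([465.4,119.9])
L=[('pocket end',238,211,12),('step L',181,353,12),('step R',296,353,12),('slot endL',214,542,12),('slot endR',262,542,12),('handle end',239,237,18),('handle end',239,237,14),('ferr',238,368,20),('ferr',238,368,15),('tip',238,552,4),('tip',238,552,8),('tip',238,552,12),('tip',238,552,16)]
for n,x,y,z in L:
    p=px2w('wrist',[f(x,y)],z)[0];print(n,z,(R.T@(p[:2]-t)).round(1))
```

```text
pocket end 12 [32.6 89. ]
step L 12 [14.7 43.8]
step R 12 [50.9 43.8]
slot endL 12 [ 24.3 -28.8]
slot endR 12 [ 41.3 -28.8]
handle end 18 [32.9 82.4]
handle end 14 [32.9 81.5]
ferr 20 [32.6 42.1]
ferr 15 [32.6 40. ]
tip 4 [ 32.8 -39.3]
tip 8 [ 32.8 -36.3]
tip 12 [ 32.8 -33.3]
tip 16 [ 32.8 -30.3]
```

The handle is in its pocket. The blade tip at (238,552) looks close to the slot end, so I'll check it from the fixed cameras once the arm is away at the tweezers.

In the tool's units: -561.5 mm is -0.7487, 28 mm is 0.0373, 0.181 rad is 0.0453.

Request:
apply_moves --pt "-0.7487 0.0004 0" --pt "-0.7487 0.0004 0" --pt "-0.7487 0.0004 0" --pt "-0.7487 0.0004 0" --pt "-0.7487 0.0004 0" --pt "-0.7487 0.0004 0" --pt "-0.7487 0.0004 0" --pt "-0.7487 0.0004 0" --pt "-0.7487 0.0004 0" --pt "-0.7487 0.0004 0.0373" --pt "-0.7487 0.0004 0.0373" --pt "-0.7487 0.0004 0.0373" --roll '[0.0453,0.0453,0.0453,0.0453,0.0453,0.0453,0.0453,0.0453,0.0453,0.0453,0.0453,0.0453]' --claw '[0.35,0.35,0.35,0.35,0.35,0.35,0.35,0.35,0.35,0.35,0.35,0.35]'

```text
time_s: 14.78
ee_pos: [551.6, -371.8, 234.1]
tool_rot: [0.732, 0.681, -0.0, -0.0]
ft_force: [-0.0, 0.2, 0.3]
grip_width: 29.8
grasp_force: 0.0
```

Run:
```python
from h import *
go(551,-372.5,60,-4.2)
w=snap('wrist','w7')
s=np.mean([get_image('side').astype(float) for _ in range(4)],0).astype(np.uint8)
t=np.mean([get_image('top').astype(float) for _ in range(4)],0).astype(np.uint8)
c=np.zeros((600,800,3),np.uint8)
c[:300,:440]=cv2.resize(s[215:290,260:370],None,fx=4,fy=4,interpolation=2)
c[300:600,:440]=cv2.resize(t[210:285,280:390],None,fx=4,fy=4,interpolation=2)
c[:540,440:800]=cv2.resize(w[60:420,240:480],(360,540))
cv2.imwrite('pics/m1.png',c[:,:,::-1])
```

```text
travel [-0.8 -0.5  1.1] roll 0.001 (alt -3.140) j6 -0.70 tipz 61.1 t 14.8 grip 29.8/0.0
```

View pics/m1.png

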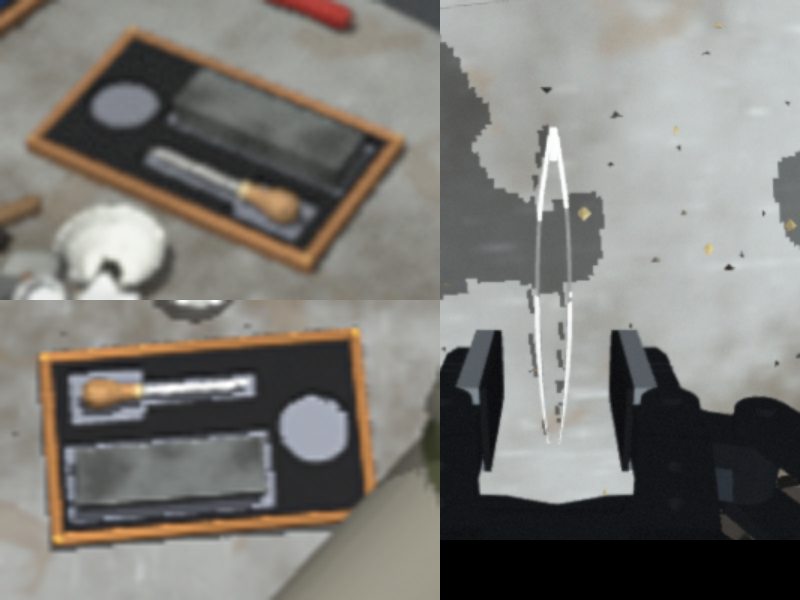

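Montage: the tweezers are centred between the fingers, x 537–572 and rows 128–445 in the wrist panel. The blade tip is at side (150,153) and top (245,384), so I'll triangulate it.

Run:
```python
from h import *
R=np.array([[np.cos(.108),-np.sin(.108)],[np.sin(.108),np.cos(.108)]]);t=np.array([465.4,119])
for z in(4,8,12,16,20,24):
    a=px2w('side',[(260+150/4,215+152/4)],z)[0][:2];b=px2w('top',[(280+245/4,210+84/4)],z)[0][:2]
    c=px2w('side',[(260+243/4,215+186/4)],z)[0][:2];d=px2w('top',[(280+138/4,210+90/4)],z)[0][:2]
    print(z,*[(R.T@(q-t)).round(1) for q in(a,b,c,d)])
# controls at z=12: well centre side/top
print([(R.T@(px2w(n,[p],4)[0][:2]-t)).round(1) for n,p in(('side',(260+125/4,215+105/4)),('top',(280+314/4,210+129/4)))])
f=lambda x,y:(240+(x-440)/1.5,60+y/1.5)
P=px2w('wrist',[f(553,128),f(553,445),f(537,270),f(572,270)],[5]*4);print(P.round(1))
d=P[0]-P[1];print(np.degrees(np.arctan2(d[1],d[0]))-90,np.hypot(*d[:2]))
```

```text
4 [ 24.4 -30.1] [ 33.3 -29.8] [19.9 38.7] [35.1 42.1]
8 [ 27.6 -27.9] [ 32.4 -29.6] [23.1 40.7] [34.2 42.1]
12 [ 30.8 -25.7] [ 31.5 -29.4] [26.3 42.6] [33.3 42.1]
16 [ 34.  -23.5] [ 30.6 -29.1] [29.5 44.6] [32.4 42.2]
20 [ 37.2 -21.3] [ 29.7 -28.9] [32.8 46.5] [31.5 42.2]
24 [ 40.4 -19.1] [ 28.8 -28.7] [36.  48.5] [30.7 42.2]
[array([ -4.5, -68.4]), array([ -1.3, -73. ])]
[[ 555.2 -310.1    5. ]
 [ 545.7 -437.8    5. ]
 [ 545.5 -361.3    5. ]
 [ 558.4 -362.2    5. ]]
-4.268275439757403 128.067217316978
```

In the tool's units: 59 mm is 0.0787, 40 mm is 0.0533, 0.001 rad is 0.0003.

Request:
apply_moves --pt "-0.0031 -0.0012 0.0533" --pt "-0.0031 -0.0012 0.0787" --pt "-0.0031 -0.0012 0.0787" --pt "-0.0031 -0.0012 0.0787" --pt "-0.0031 -0.0012 0.0787" --roll '[0.0003,0.0003,0.0003,0.0003,0.0003]' --claw '[0.35,0.35,0.35,0.35,0.35]'

```text
time_s: 15.85
ee_pos: [550.3, -374.6, 174.9]
tool_rot: [0.733, 0.68, -0.0, 0.0]
ft_force: [0.1, 0.3, 0.1]
grip_width: 30.0
grasp_force: 0.0
```

In the tool's units: -60 mm is -0.08, -40 mm is -0.0533.

Request:
apply_moves --pt "0 0 0.0009" --pt "0 0 0.0009" --pt "0 0 0.0009" --pt "0 0 0.0009" --pt "0 0 0.0009" --pt "0 0 0.0009" --pt "0 0 -0.0267" --pt "0 0 -0.0533" --pt "0 0 -0.08" --pt "0 0 -0.08" --pt "0 0 -0.08" --roll '[0,0,0,0,0,0,0,0,0,0,0]' --claw '[0.2,0.1,0,0,0,0,0,0,0,0,0]'

```text
time_s: 17.23
ee_pos: [550.1, -374.5, 234.2]
tool_rot: [0.733, 0.68, 0.0, -0.0]
ft_force: [-0.6, -0.4, -0.2]
grip_width: 8.7
grasp_force: 58.8
```

Run:
```python
from h import *
go(494.2,-152.8,60,-3.0)
```

```text
travel [216.9 -72.1   1.2] roll -0.022 (alt 3.120) j6 -0.70 tipz 61.2 t 17.2 grip 8.7/58.8
```

In the tool's units: 217 mm is 0.2893, -72 mm is -0.096, -0.022 rad is -0.0055.

Request:
apply_moves --pt "0 0 -0.0533" --pt "0.2893 -0.096 -0.0533" --pt "0.2893 -0.096 -0.0533" --pt "0.2893 -0.096 -0.0533" --pt "0.2893 -0.096 -0.0533" --pt "0.2893 -0.096 -0.0533" --pt "0.2893 -0.096 -0.0533" --pt "0.2893 -0.096 0.0133" --pt "0.2893 -0.096 0.0333" --pt "0.2893 -0.096 0.0333" --pt "0.2893 -0.096 0.0333" --roll '[0,-0.0055,-0.0055,-0.0055,-0.0055,-0.0055,-0.0055,-0.0055,-0.0055,-0.0055,-0.0055]' --claw '[0,0,0,0,0,0,0,0,0,0,0]'

```text
time_s: 18.6
ee_pos: [494.9, -153.4, 210.9]
tool_rot: [0.725, 0.688, 0.0, 0.001]
ft_force: [-0.0, 0.2, 0.4]
grip_width: 8.8
grasp_force: 58.8
```

Run:
```python
from h import *
go(494.2,-152.8,13,-3.0)
w=snap('wrist','w8')
cv2.imwrite('pics/w8c.png',cv2.resize(w[60:420,140:500],(600,600))[:,:,::-1])
```

```text
travel [ 0.5 -0.7 24.9] roll 0.000 (alt -3.142) j6 -0.47 tipz 37.9 t 18.6 grip 8.8/58.8
```

View pics/w8c.png

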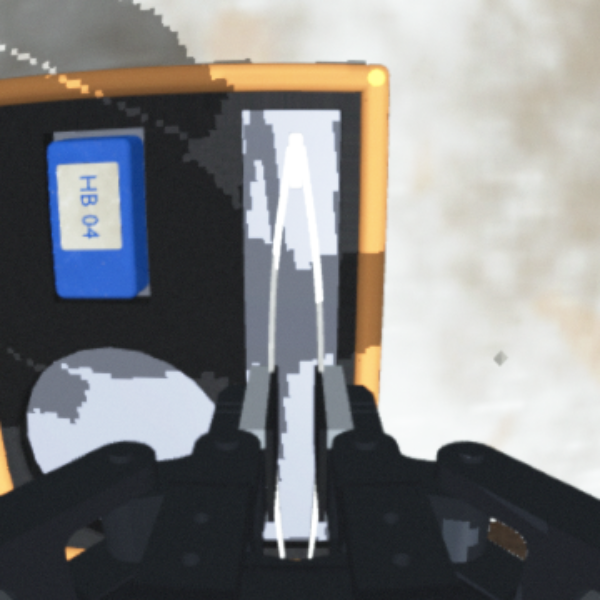

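Run:
```python
from h import *
f=lambda x,y:(140+x*.6,60+y*.6)
a=-np.radians(3);R=np.array([[np.cos(a),-np.sin(a)],[np.sin(a),np.cos(a)]]);t=np.array([455.2,-150.8])
L=[('pktTL 25.5,70',242,110,12),('pktTR 52.5,70',341,111,12),('near end -70 floor',285,541,8),('corner 65.5,83',389,66,13),('tw end',296,132,42),('tw near',296,558,42),('tw midL',270,330,42),('tw midR',324,330,42),('well top',115,348,12)]
for n,x,y,z in L: print(n,(R.T@(px2w('wrist',[f(x,y)],z)[0][:2]-t)).round(1))
```

```text
pktTL 25.5,70 [26.2 71.2]
pktTR 52.5,70 [52.6 70.9]
near end -70 floor [ 36.9 -68.7]
corner 65.5,83 [65.4 83.5]
tw end [40.5 65.3]
tw near [ 40.5 -48.3]
tw midL [34.4 19.7]
tw midR [47.  19.7]
well top [-13.1   3.7]
```

Run:
```python
from h import *
a=-np.radians(3);R=np.array([[np.cos(a),-np.sin(a)],[np.sin(a),np.cos(a)]]);t=np.array([455.2,-150.8])
for y in(64.5,-60,-62.7):
  for z in(25,30,36,41,46):
    q=R@[40,y]+t; u=w2px('wrist',[[*q,z]])[0]; print(y,z,((u-[140,60])/.6).round(0))
```

```text
64.5 25 [294. 135.]
64.5 30 [294. 135.]
64.5 36 [294. 135.]
64.5 41 [294. 136.]
64.5 46 [294. 136.]
-60 25 [294. 552.]
-60 30 [294. 562.]
-60 36 [294. 575.]
-60 41 [294. 586.]
-60 46 [294. 597.]
-62.7 25 [294. 559.]
-62.7 30 [294. 569.]
-62.7 36 [294. 581.]
-62.7 41 [294. 592.]
-62.7 46 [294. 604.]
```

Request:
apply_moves --pt "0 -0.0013 0.02" --pt "0 -0.0013 0.034" --pt "0 -0.0013 0.034" --pt "0 -0.0013 0.034" --pt "0 -0.0013 0.034" --pt "0 -0.0013 0.034" --pt "0 -0.0013 0.034" --pt "0 -0.0013 0.034" --roll '[0,0,0,0,0,0,0,0]' --claw '[0,0,0,0,0.3,0.3,0.3,0.3]'

```text
time_s: 19.65
ee_pos: [493.7, -152.8, 184.3]
tool_rot: [0.725, 0.688, 0.0, 0.0]
ft_force: [5.5, -0.2, -6.7]
grip_width: 18.5
grasp_force: 57.5
```

In the tool's units: -120 mm is -0.16, -90 mm is -0.12.

Request:
apply_moves --pt "0 0 -0.0533" --pt "0 0 -0.12" --pt "0 0 -0.16" --pt "0 0 -0.16" --pt "0 0 -0.16" --roll '[0,0,0,0,0]' --claw '[0.5,1,1,1,1]'

```text
time_s: 20.27
ee_pos: [493.1, -152.7, 303.4]
tool_rot: [0.725, 0.688, -0.0, -0.001]
ft_force: [-0.4, -0.8, -0.6]
grip_width: 85.5
grasp_force: 0.0
```

Run:
```python
from h import *
go(605.6,295,85,26)
go(605.6,295,85,6)
snap('wrist','w9');w=get_image('wrist')
a=-np.radians(3);R=np.array([[np.cos(a),-np.sin(a)],[np.sin(a),np.cos(a)]]);t=np.array([455.2,-150.8])
print(pose()[1], w2px('wrist',[[*(R@[39,y]+t),12] for y in(64,0,-64)]).round(0))
```

```text
travel [453.   89.   45.4] roll -0.506 (alt 2.636) j6 -0.48 tipz 130.4 t 20.3 grip 85.5/0.0
travel [453.   89.   45.4] roll -0.157 (alt 2.985) j6 -0.48 tipz 130.4 t 20.3 grip 85.5/0.0
[ 493.22775137 -152.75035235  303.03076548] [[319. 142.]
 [319. 231.]
 [319. 311.]]
```

Run:
```python
from h import *
w=cv2.imread('pics/w9.png');g=w.min(2)[120:340,270:370]
print(np.percentile(g,[50,90,99]))
m=(g>242).astype(np.uint8)
n,l,s,c=cv2.connectedComponentsWithStats(m,connectivity=8)
for k in np.argsort(-s[1:,4])[:5]+1: print(s[k]+[270,120,0,0,0])
a=-np.radians(3);R=np.array([[np.cos(a),-np.sin(a)],[np.sin(a),np.cos(a)]]);t=np.array([455.2,-150.8])
for v in range(136,330,12):
    us=np.where(m[v-120])[0]+270
    q=px2w('wrist',[(u,v) for u in(us.min(),us.max())],15)[:,:2] if len(us) else np.zeros((0,2))
    print(v,[(R.T@(x-t)).round(1).tolist() for x in q],len(us))
```

```text
[ 96. 211. 247.]
[314 140  10  25 122]
[310 210   3  60  88]
[326 218   2  53  61]
[312 275   1   4   4]
[272 331   1   1   1]
136 [] 0
148 [[36.9, 59.6], [40.4, 59.6]] 6
160 [[35.6, 51.3], [41.8, 51.3]] 4
172 [] 0
184 [] 0
196 [] 0
208 [] 0
220 [[32.7, 9.0], [44.7, 9.0]] 2
232 [[32.6, 0.2], [44.8, 0.2]] 2
244 [[32.6, -8.7], [44.8, -8.7]] 3
256 [[33.3, -17.8], [44.9, -17.8]] 3
268 [[33.2, -27.1], [44.2, -27.1]] 2
280 [] 0
292 [] 0
304 [] 0
316 [] 0
328 [] 0
```

In the tool's units: 453 mm is 0.604, 89 mm is 0.1187.

Request:
apply_moves --pt "0.604 0.1187 0" --pt "0.604 0.1187 0" --pt "0.604 0.1187 0" --pt "0.604 0.1187 0" --pt "0.604 0.1187 0" --pt "0.604 0.1187 0" --pt "0.604 0.1187 0" --pt "0.604 0.1187 0" --pt "0.604 0.1187 0.06" --pt "0.604 0.1187 0.06" --pt "0.604 0.1187 0.06" --roll '[0,0,0,0,0,0,0,0,0,0,0]' --claw '[1,1,1,1,1,1,1,1,1,1,1]'

```text
time_s: 21.75
ee_pos: [606.2, 294.7, 260.2]
tool_rot: [0.725, 0.688, 0.0, 0.0]
ft_force: [0.0, 0.3, -0.1]
grip_width: 85.4
grasp_force: 0.0
```

Run:
```python
from h import *
go(605.6,295,8,-3)
w=snap('wrist','w10')
h=cv2.cvtColor(w,cv2.COLOR_RGB2HSV)
m=(((h[...,0]<7)|(h[...,0]>172))&(h[...,1]>100)&(h[...,2]>90)).astype(np.uint8)
n,l,s,c=cv2.connectedComponentsWithStats(m)
for k in np.argsort(-s[1:,4])[:3]+1: print(s[k],c[k].round(0))
k=np.argmax(s[1:,4])+1
P=np.argwhere(l==k)[:,::-1]; hull=cv2.convexHull(P.astype(np.int32))[:,0]
Q=px2w('wrist',hull,50)[:,:2]
print('bbox',Q.min(0),Q.max(0)); print(cv2.minEnclosingCircle(Q.astype(np.float32)))
print(w2px('wrist',[[605.6,295,50]]))
```

```text
travel [ 0.3 -0.6 79.2] roll -0.000 (alt 3.142) j6 0.33 tipz 87.2 t 21.8 grip 85.4/0.0
[ 261  201  109   86 3752] [312. 234.]
[316 287  13   8  55] [321. 290.]
[291 306  13   6  34] [297. 309.]
bbox [577.9321088  286.68354485] [633.89292031 330.17190816]
((605.7384643554688, 301.4034729003906), 29.17441749572754)
[[314.4399499  269.05942043]]
```

In the tool's units: 79 mm is 0.1053, 50 mm is 0.0667.

Request:
apply_moves --pt "0.0017 -0.0007 0.0667" --pt "0.0017 -0.0007 0.1053" --pt "0.0017 -0.0007 0.1053" --pt "0.0017 -0.0007 0.1053" --pt "0.0017 -0.0007 0.1053" --pt "0.0017 -0.0007 0.1053" --pt "0.0017 -0.0007 0.1053" --pt "0.0017 -0.0007 0.1053" --pt "0.0017 -0.0007 0.1053" --roll '[0,0,0,0,0,0,0,0,0]' --claw '[1,1,1,1,0.7,0.5,0.4,0.4,0.4]'

```text
time_s: 22.92
ee_pos: [605.9, 296.4, 182.0]
tool_rot: [0.725, 0.688, 0.001, 0.001]
ft_force: [-0.8, -1.4, 6.7]
grip_width: 56.8
grasp_force: 63.9
```

Run:
```python
from h import *
go(438,-183.5,60,-3)
```

```text
travel [-487.9 -142.7  -51. ] roll 0.000 (alt -3.141) j6 0.33 tipz 9.0 t 22.9 grip 56.8/63.9
```

In the tool's units: -488 mm is -0.6507, -142.5 mm is -0.19.

Request:
apply_moves --pt "0 0 -0.0667" --pt "0 0 -0.1" --pt "-0.6507 -0.19 -0.1" --pt "-0.6507 -0.19 -0.1" --pt "-0.6507 -0.19 -0.1" --pt "-0.6507 -0.19 -0.1" --pt "-0.6507 -0.19 -0.1" --pt "-0.6507 -0.19 -0.1" --pt "-0.6507 -0.19 -0.1" --pt "-0.6507 -0.19 -0.1" --pt "-0.6507 -0.19 -0.1" --pt "-0.6507 -0.19 -0.1" --roll '[0,0,0,0,0,0,0,0,0,0,0,0]' --claw '[0.4,0.4,0.4,0.4,0.4,0.4,0.4,0.4,0.4,0.4,0.4,0.4]'

```text
time_s: 24.42
ee_pos: [437.7, -183.7, 255.4]
tool_rot: [0.726, 0.688, 0.0, 0.0]
ft_force: [0.4, 1.2, -0.4]
grip_width: 56.9
grasp_force: 64.3
```

In the tool's units: 50 mm is 0.0667, 30 mm is 0.04.

Request:
apply_moves --pt "0 0 0.04" --pt "0 0 0.0667" --pt "0 0 0.0667" --pt "0 0 0.0667" --roll '[0,0,0,0]' --claw '[0.4,0.4,0.4,0.4]'

```text
time_s: 24.92
ee_pos: [438.3, -183.0, 206.0]
tool_rot: [0.725, 0.689, 0.0, 0.001]
ft_force: [-0.3, -0.6, -0.8]
grip_width: 57.0
grasp_force: 64.3
```

Run:
```python
from h import *
go(438,-183.5,14,-3)
```

```text
travel [-0.5 -0.3 19. ] roll 0.002 (alt -3.140) j6 -0.59 tipz 33.0 t 24.9 grip 57.0/64.3
```

In the tool's units: 18.5 mm is 0.0247, 12 mm is 0.016.

Request:
apply_moves --pt "-0.0007 -0.0004 0.016" --pt "-0.0007 -0.0004 0.0247" --pt "-0.0007 -0.0004 0.0247" --pt "-0.0007 -0.0004 0.0247" --pt "-0.0007 -0.0004 0.0247" --pt "-0.0007 -0.0004 0.0247" --pt "-0.0007 -0.0004 0.0247" --roll '[0,0,0,0,0,0,0]' --claw '[0.4,0.4,0.4,0.4,0.8,0.8,0.8]'

```text
time_s: 25.8
ee_pos: [437.5, -184.1, 186.7]
tool_rot: [0.725, 0.689, 0.0, 0.0]
ft_force: [0.0, 0.5, -0.0]
grip_width: 68.4
grasp_force: 0.0
```

In the tool's units: -130 mm is -0.1733, -80 mm is -0.1067.

Request:
apply_moves --pt "0 0 -0.04" --pt "0 0 -0.1067" --pt "0 0 -0.1733" --pt "0 0 -0.1733" --pt "0 0 -0.1733" --roll '[0,0,0,0,0]' --claw '[0.8,0.8,0.8,0.8,0.8]'

```text
time_s: 26.42
ee_pos: [437.2, -184.0, 316.0]
tool_rot: [0.725, 0.688, -0.0, -0.001]
ft_force: [0.4, 0.1, -0.6]
grip_width: 68.3
grasp_force: 0.0
```

Run:
```python
from h import *
go(450.5,355.5,125,6.2)
go(450.5,355.5,125,36)
w=snap('wrist','w11')
```

```text
travel [539.4 -14.8  18. ] roll -0.160 (alt 2.981) j6 -0.59 tipz 143.0 t 26.4 grip 68.3/0.0
travel [539.4 -14.8  18. ] roll -0.680 (alt 2.461) j6 -0.59 tipz 143.0 t 26.4 grip 68.3/0.0
```

In the tool's units: 539.5 mm is 0.7193, -15 mm is -0.02, -0.16 rad is -0.04.

Request:
apply_moves --pt "0.7193 -0.02 0" --pt "0.7193 -0.02 0" --pt "0.7193 -0.02 0" --pt "0.7193 -0.02 0" --pt "0.7193 -0.02 0" --pt "0.7193 -0.02 0" --pt "0.7193 -0.02 0" --pt "0.7193 -0.02 0" --pt "0.7193 -0.02 0" --pt "0.7193 -0.02 0" --pt "0.7193 -0.02 0" --roll '[-0.04,-0.04,-0.04,-0.04,-0.04,-0.04,-0.04,-0.04,-0.04,-0.04,-0.04]' --claw '[0.8,0.8,0.8,0.8,0.8,0.8,0.8,0.8,0.8,0.8,0.8]'

```text
time_s: 27.85
ee_pos: [450.5, 354.9, 315.5]
tool_rot: [0.668, 0.744, -0.001, -0.0]
ft_force: [-0.1, -0.7, 0.3]
grip_width: 68.3
grasp_force: 0.0
```

Run:
```python
from h import *
go(450,355,33,6.2)
w=snap('wrist','w12')
e=w2px('wrist',[[450,355,z] for z in(0,30,60,102)]).round(0);print(e.tolist())
h=cv2.cvtColor(w,cv2.COLOR_RGB2HSV)
roi=np.zeros(w.shape[:2],bool);roi[130:340,255:385]=1
br=roi&(h[...,0]<20)&(h[...,1]>110)&(h[...,2]>30)
bk=roi&(h[...,2]<55)
for nm,m in(('brown',br),('black',bk)):
    n,l,s,c=cv2.connectedComponentsWithStats(m.astype(np.uint8))
    for k in np.argsort(-s[1:,4])[:3]+1: print(nm,s[k].tolist(),c[k].round(0).tolist())
print(px2w('wrist',[(0,0)],0)[0][:0],np.array(camera_model('wrist')['pose'])[:3,3])
```

```text
travel [  0.2  -0.5 109.5] roll -0.000 (alt 3.141) j6 0.36 tipz 142.5 t 27.9 grip 68.3/0.0
[[317.0, 222.0], [316.0, 231.0], [316.0, 243.0], [316.0, 266.0]]
brown [296, 199, 50, 55, 954] [323.0, 223.0]
black [301, 220, 39, 46, 1189] [320.0, 241.0]
black [323, 199, 19, 23, 157] [332.0, 209.0]
black [304, 212, 9, 6, 12] [308.0, 214.0]
[] [443.58452464 420.57127096 284.5340336 ]
```

Run:
```python
from h import *
print(px2w('wrist',[(321,199),(296,223),(346,223),(296,223),(346,223),(301,241),(340,241),(320,266),(320,266)],[0,40,40,20,20,85,85,102,90]).round(1))
w=cv2.imread('pics/w12.png')[180:290,270:370]
t=cv2.imread('pics/top0.png')[225:260,222:258]
c=np.zeros((560,800,3),np.uint8);c[:440,:400]=cv2.resize(w,(400,440));c[:389,400:]=cv2.resize(t,(400,389),interpolation=2);cv2.imwrite('pics/m2.png',c)
# top camera: brown extents
im=cv2.cvtColor(cv2.imread('pics/top0.png'),cv2.COLOR_BGR2HSV)[225:262,220:262]
m=((im[...,0]<20)&(im[...,1]>120)&(im[...,2]<150)).astype(np.uint8)
n,l,s,cc=cv2.connectedComponentsWithStats(m);k=np.argmax(s[1:,4])+1;print(s[k]+[220,225,0,0,0])
x,y,ww,hh,_=s[k]+[220,225,0,0,0]
print(px2w('top',[(x+ww/2-.5,y+hh-1)],[0]),px2w('top',[(x+ww/2-.5,y+hh-1)],[30]))
```

```text
[[451.5 373.4   0. ]
 [435.4 361.9  40. ]
 [469.  365.5  40. ]
 [434.7 357.1  20. ]
 [471.1 361.   20. ]
 [440.6 362.7  85. ]
 [462.3 365.   85. ]
 [452.  355.2 102. ]
 [452.6 350.9  90. ]]
[234 238  12  11  44]
[[449.19738103 363.88286315   0.        ]] [[443.5233024  359.29858251  30.        ]]
```

In the tool's units: 109.5 mm is 0.146, 1.7 mm is 0.0023.

Request:
apply_moves --pt "0.0027 0.0023 0.0533" --pt "0.0027 0.0023 0.1067" --pt "0.0027 0.0023 0.146" --pt "0.0027 0.0023 0.146" --pt "0.0027 0.0023 0.146" --pt "0.0027 0.0023 0.146" --pt "0.0027 0.0023 0.146" --pt "0.0027 0.0023 0.146" --pt "0.0027 0.0023 0.146" --pt "0.0027 0.0023 0.146" --pt "0.0027 0.0023 0.146" --pt "0.0027 0.0023 0.146" --roll '[0,0,0,0,0,0,0,0,0,0,0,0]' --claw '[0.8,0.8,0.8,0.8,0.65,0.55,0.5,0.45,0.4,0.36,0.33,0.3]'

```text
time_s: 29.4
ee_pos: [452.0, 357.6, 207.6]
tool_rot: [0.668, 0.744, 0.0, 0.0]
ft_force: [-1.9, -2.2, 5.9]
grip_width: 30.5
grasp_force: 59.0
```

Request:
apply_moves --pt "0 0 0" --pt "0 0 0" --pt "0 0 0" --pt "0 0 0" --roll '[0,0,0,0]' --claw '[0.25,0.2,0.15,0.15]'

```text
time_s: 29.9
ee_pos: [452.0, 357.6, 207.6]
tool_rot: [0.668, 0.744, 0.0, 0.0]
ft_force: [-1.3, -1.2, 4.8]
grip_width: 30.7
grasp_force: 59.0
```

Run:
```python
from h import *
go(473.0,47.0,80,6.2)
```

```text
travel [-311.1  -12.6  -45.4] roll -0.000 (alt 3.142) j6 0.36 tipz 34.6 t 29.9 grip 30.7/59.0
```

In the tool's units: -310.5 mm is -0.414, -300 mm is -0.4.

Request:
apply_moves --pt "0 0 -0.0333" --pt "0 0 -0.0667" --pt "-0.1067 -0.004 -0.0667" --pt "-0.1733 -0.0067 -0.0667" --pt "-0.24 -0.0093 -0.0667" --pt "-0.3067 -0.012 -0.0667" --pt "-0.36 -0.0147 -0.0667" --pt "-0.4 -0.016 -0.0667" --pt "-0.414 -0.0167 -0.0667" --pt "-0.414 -0.0167 -0.0667" --pt "-0.414 -0.0167 -0.0467" --pt "-0.414 -0.0167 -0.0467" --roll '[0,0,0,0,0,0,0,0,0,0,0,0]' --claw '[0.15,0.15,0.15,0.15,0.15,0.15,0.15,0.15,0.15,0.15,0.15,0.15]'

```text
time_s: 31.4
ee_pos: [472.6, 48.4, 240.8]
tool_rot: [0.667, 0.745, -0.001, -0.001]
ft_force: [0.1, 0.1, -0.1]
grip_width: 30.5
grasp_force: 59.5
```

In the tool's units: 30 mm is 0.04, 15 mm is 0.02.

Request:
apply_moves --pt "0 0 0" --pt "0 0 0.02" --pt "0 0 0.04" --pt "0 0 0.04" --pt "0 0 0.04" --roll '[0,0,0,0,0]' --claw '[0.15,0.15,0.15,0.15,0.15]'

```text
time_s: 32.02
ee_pos: [472.9, 47.5, 211.5]
tool_rot: [0.668, 0.744, -0.0, -0.0]
ft_force: [-0.7, -0.1, -0.5]
grip_width: 30.9
grasp_force: 61.2
```

Run:
```python
from h import *
go(473.0,47.5,39,6.2);print(get_state()['ft_force'])
```

```text
travel [-0.   0.1 -0.5] roll -0.000 (alt 3.141) j6 -0.25 tipz 38.5 t 32.0 grip 30.9/61.2
[-0.74973918 -0.12841816 -0.50683084]
```

In the tool's units: -150 mm is -0.2, -120 mm is -0.16.

Request:
apply_moves --pt "0 0 0" --pt "0 0 0" --pt "0 0 0" --pt "0 0 0" --pt "0 0 0" --pt "0 0 -0.04" --pt "0 0 -0.0933" --pt "0 0 -0.16" --pt "0 0 -0.2" --pt "0 0 -0.2" --roll '[0,0,0,0,0,0,0,0,0,0]' --claw '[0.4,0.5,0.6,0.7,0.7,0.7,0.7,0.7,0.7,0.7]'

```text
time_s: 33.28
ee_pos: [473.1, 47.6, 364.0]
tool_rot: [0.668, 0.744, 0.001, 0.002]
ft_force: [-0.6, 0.5, -1.1]
grip_width: 60.2
grasp_force: 0.0
```

Run:
```python
from h import *
go(300,400,200,6.2)
```

```text
travel [ 369.1 -134.1   -9. ] roll -0.000 (alt 3.141) j6 -0.25 tipz 191.0 t 33.3 grip 60.2/0.0
```

Run:
```python
from h import *
snap('wrist','f1');go(455,-210,150,6.2)
```

```text
travel [-254.1  -45.6   39.4] roll -0.000 (alt 3.141) j6 -0.25 tipz 189.4 t 33.3 grip 59.7/0.0
```

In the tool's units: -254 mm is -0.3387, -45 mm is -0.06.

Request:
apply_moves --pt "-0.3387 -0.06 0" --pt "-0.3387 -0.06 0" --pt "-0.3387 -0.06 0" --pt "-0.3387 -0.06 0" --pt "-0.3387 -0.06 0" --pt "-0.3387 -0.06 0" --pt "-0.3387 -0.06 0" --roll '[0,0,0,0,0,0,0]' --claw '[0.7,0.7,0.7,0.7,0.7,0.7,0.7]'

```text
time_s: 34.2
ee_pos: [455.8, -208.6, 361.7]
tool_rot: [0.667, 0.745, 0.0, -0.001]
ft_force: [0.0, -0.1, -0.3]
grip_width: 59.2
grasp_force: 0.0
```

Run:
```python
from h import *
snap('wrist','f2');s,p,ex,ey=pose();print(p);go(300,430,190,6.2)
```

```text
[ 455.89651839 -208.55261955  361.94134873]
travel [651.8 -85.   -1.1] roll 0.002 (alt -3.140) j6 -0.77 tipz 188.9 t 34.2 grip 59.7/0.0
```

In the tool's units: 650 mm is 0.8667, -85 mm is -0.1133.

Request:
apply_moves --pt "0.8667 -0.1133 -0.0533" --pt "0.8667 -0.1133 -0.0533" --pt "0.8667 -0.1133 -0.0533" --pt "0.8667 -0.1133 -0.0533" --pt "0.8667 -0.1133 -0.0533" --pt "0.8667 -0.1133 -0.0533" --pt "0.8667 -0.1133 -0.0533" --pt "0.8667 -0.1133 -0.0533" --pt "0.8667 -0.1133 -0.0533" --pt "0.8667 -0.1133 -0.0533" --pt "0.8667 -0.1133 -0.0533" --pt "0.8667 -0.1133 -0.0533" --roll '[0,0,0,0,0,0,0,0,0,0,0,0]' --claw '[0.7,0.7,0.7,0.7,0.7,0.7,0.7,0.7,0.7,0.7,0.7,0.7]'

```text
time_s: 35.75
ee_pos: [299.3, 429.1, 401.9]
tool_rot: [0.666, 0.746, -0.0, -0.0]
ft_force: [-0.5, -1.0, 0.4]
grip_width: 60.0
grasp_force: 0.0
```

Run:
```python
from h import *
av=lambda n:np.mean([get_image(n).astype(float) for _ in range(4)],0).astype(np.uint8)[:,:,::-1]
s,t=av('side'),av('top');cv2.imwrite('pics/ft.png',t);cv2.imwrite('pics/fs.png',s)
f1,f2=cv2.imread('pics/f1.png'),cv2.imread('pics/f2.png')
R=lambda a:cv2.resize(a,(400,300),interpolation=cv2.INTER_CUBIC)
c=np.vstack([np.hstack([R(f1[100:400,170:570]),R(f2[100:400,170:570])]),np.hstack([R(s[180:300,200:360]),R(t[180:300,270:430+40][:, :160] if 0 else t[205:295,285:485][:, :])])])
cv2.imwrite('pics/fin.png',c)
```

```text
(no output)
```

View pics/fin.png

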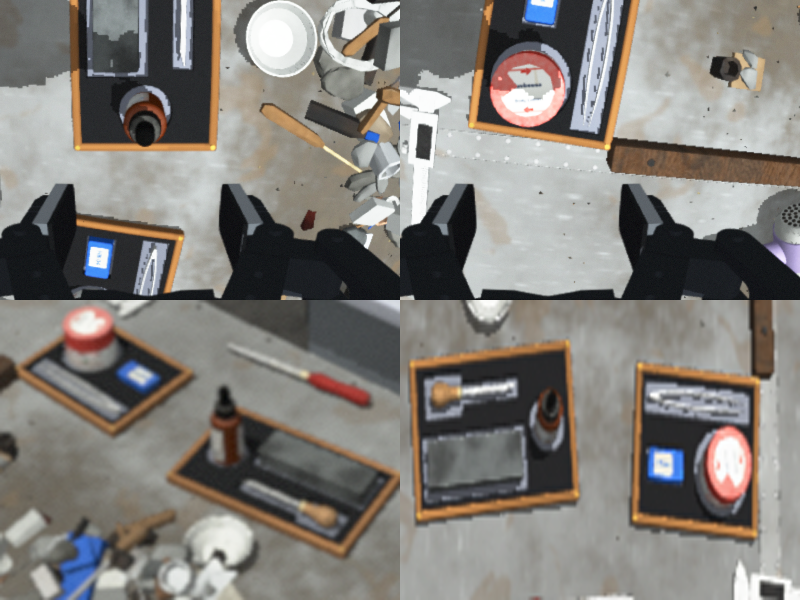

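Run:
```python
from h import *
h=cv2.cvtColor(cv2.imread('pics/ft.png'),cv2.COLOR_BGR2HSV)
m=np.zeros(h.shape[:2],np.uint8);m[225:285,425:475]=1
m&=(((h[...,0]<10)|(h[...,0]>170))&(h[...,1]>70)&(h[...,2]>150)).astype(np.uint8)
P=np.argwhere(m)[:,::-1];print(P.min(0),P.max(0))
x0,y0=P.min(0);x1,y1=P.max(0)
print(px2w('top',[((x0+x1)/2,y0+(x1-x0)/2)],54).round(1),'well 438,-183.5')
```

```text
[438 243] [460 264]
[[ 436.7 -183.8   54. ]] well 438,-183.5
```

The lid sits at (437,-184), which matches the well centre at the seated height, and everything else is in place.

```bash
python3 -c "
from station import *
print(finish_job())"
```

```text
the job is handed in; nothing more can be done
None
```

The job is handed in: all five items are in their cut-outs with the bottle and pot upright, the final pictures showed nothing out of place, the hammer, caliper and bowl were left alone, and the robot clock was about 36 s.

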